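Pin the brace link of the chain sharpener

ROBOT

A 7-joint arm with a two-finger parallel gripper is mounted at the origin on the work surface. World frame = base frame: x ahead of the robot, y to its left, z up, the work surface at z = 0. Lengths are in m, angles in rad, forces in N, time in s.
With the tool pointing down it reaches from about 0.425 to 0.825 m from the base axis. Payload 3.6 kg.
Tool frame: the origin (TCP) lies between the finger pads; the fingertips stand 19 mm ahead of it and the grasp point (between the pads) is the TCP; z points along the fingers, y is the line along which they close (so a half turn about z gives the same grasp; the last joint's range is limited). The gripper opens to 93 mm and grips with 3 to 60 N. Pads are 15 mm wide; open, the fingers measure 128 mm over their backs; the gripper's body (75 mm by 188 mm) begins 65 mm behind the grasp point.
Start: joints at [-1.167, 0.615, -0.013, 1.423, 0.008, 1.103, -0.04], TCP at [0.271, 0.591, 0.238] pointing down, gripper open.
Joint ranges: [-3.12, 3.12], [-0.3, 2.06], [-1.34, 1.32], [0.26, 2.42], [-1.36, 4.5], [0.01, 1.98], [-2.84, 2.84]. Speed limits (rad/s): [2.79, 2.79, 3.14, 3.14, 3.14, 3.14, 3.14].

INTERFACE

Orientations are given as a rotation vector (axis times angle).
In Python, from bench import robot, eyes gives the robot as it stands. The module is installed in compiled form; this text tells all that it offers.
- The arm moves only by the tool step_arm, never from a script. Its arguments are lists of equal length, an entry for each row: "offset": the shift along the tool's x, y, z in units of 0.3 m (1.0 is 0.3 m), a list of three; "rot": the turn, a rotation vector about the tool's x, y, z in units of 180 degrees (1.0 is 180 degrees), a list of three. In form: {"offset": [[tx, ty, tz], ...], "rot": [[ax, ay, az], ...]}. A call has 1 to 8 rows; each row is the pose to reach, as a shift and turn from the pose commanded when the call began, along the tool's axes at that moment, turning the shorter way round; what a row does not reach only later rows make up. A row lasts 1/10 s, in which the tool goes at most 50 mm and 8.59 degrees, less where a joint would pass 70% of its speed; a pose out of reach is approached as far as the arm can. A call with a number of a shift or a turn outside -1 to 1 is refused whole. A call with a gripper value outside its range is refused whole. "hand" is the gripper command: -1 is fully open, 1 is shut, values between are in proportion, set as the call begins (left out, the last holds). The fingers move at their own pace and stop on an object; "grip_force" is the grip in N (left out, the last holds). Time passes only in rows, so rows that repeat a pose let the fingers close. It gives the time, the measured TCP pose, the force, the opening and the grip force at its end, in the units of the state.
- robot.get_obs(): the state, without advancing time (a new reading comes with each control period).
- eyes.camera(name): name is "scene" or "top"; returns a dict with "image" (384x512x3 uint8, red, green, blue), "fx", "fy", "cx", "cy" (pixels), "rvec" (rotation vector, rad) and "tvec" (3), from world to camera coordinates, as OpenCV has them. Camera axes: x right, y down, z forward; pixel columns grow to the right and rows downward; lengths in m; the calibration is good to about 2 mm. A picture is of the moment at which its call begins. There is no depth.
- robot.hand_in(): hands the job in; it is judged then, once.
The state is a dict: "clock": time; "joint_pos": joint angles; "joint_velocities": joint speeds; "tau": joint torques, N m; "position": TCP position; "ee_rot": TCP orientation; "ft_force": force on the tool from outside, world axes, zero at the start; "moment": the same for the moment, N m; "width": finger opening in m; "gripper_force": force on a finger pad.
Only numpy, scipy, OpenCV 4.12 (cv2) and the standard library are available. Lean on these libraries where they do the work, as an engineer would, in place of code of your own. Each camera call takes 0.05 s, during which the arm holds its last target. There are 200 camera calls.

TASK

Swing the sharpener's brace link in until its eye sits between the two ears of the clevis, then take the pivot pin with the flat paddle grip from the rack and thread it down through upper ear, eye and lower ear until its collar rests fully home on the upper ear. The clevis is never clamped at quite the same place, so feel for the hole and ease the pin in: never let the pin push on the clevis or link, down or sideways, with more than about 30 N (3 kg); let go of it at the end and leave the other pins and everything else on the bench where they are.

Things in the scene. Friction and masses are not known exactly. Their poses are not given: they have to be found in the camera images.
- base: Grey fixed base plate (120 x 290 x 10 mm) of a saw-chain sharpener. Origin: on the table, below slot_end; z up; the link lies along +y when swung in. A steel clevis is clamped on it: two level ears, 48 mm wide along y, reaching x = -36 to +22 mm, upper 68 to 80 mm, lower 30 to 42 mm above the table, joined by a wall at x = -36 to -24 mm; the slot between is open to +x.
- slot_end (a point): NOT the hole itself: the centre of the upper ear's hole mouth (80 mm up) if the clevis stood at the inner end of its mounting slots. It is clamped, immovably, 4 to 22 mm from there along the base's -y (differs each time, not reported), so the hole must be found by sight or by feeling with the pin's nose along the ear. Both ears have an upright 17.5 mm through hole, in line.
- link_pivot (a point): Upright pivot of the brace link at the far end of the base, 170 mm from slot_end along the base's +y; the point lies 70 mm above the table. The link's free end is an eye, 38 x 62 mm, 46 to 64 mm above the table, with an upright through slot 21 mm wide and 43 mm long along the link, its middle 183 mm from the pivot: it takes the pin wherever the clevis is clamped.
- link (a joint): Angle of the steel brace link about its pivot, rad; 0 = eye between the ears with its slot in line with the holes, growing as the eye swings out towards the base's +x. Range -0.012 (stop) to 1.25. Stiff pivot, 0.4 N m: about 5 N moves the grip peg, it stays where it is left, and the pin's nose can shift it the last 3 to 4 mm (about 2.5 N at the eye).
- link_grip (a point): Centre of the top of the link's upright round grip peg (16 mm diameter, from 64 to 112 mm above the table), 80 mm from the pivot towards the eye. The frame turns with the link: y points from eye to pivot, x the way the peg moves as the joint value grows. Pinch it from above or push it.
- pin: The pivot pin with the flat paddle grip, loose, 0.13 to 0.25 kg, upright in a pocket of the rack. Origin: centre of its collar's underside, z up. Below: 16 mm shank, 62 mm long, the last 5 mm tapering to 13 mm. Above: collar (30 mm across, 6 thick), then the paddle from 6 to 48 mm, 28 mm along x, 14 mm thick along y (grip across y). Fully in, the origin is 80 mm above the table.
- pin_tip (a point): Nose of the pivot pin, on its axis 62 mm below the collar's underside.
- rack: Fixed wooden pin rack 70 x 230 x 70 mm; origin at the centre of its underside. Three upright 19 mm pockets at y = -80, 0, +80 mm; a pin's collar rests on its top, 70 mm above the table. Which pin stands where varies.
- wrench: Bystander, loose: open-ended wrench lying flat (mm). Origin on the table under its middle.
- screwdriver: Bystander, loose: screwdriver lying flat (mm). Origin on the table under its middle.
- stone: Bystander, loose: pinkish grinding disc lying flat, 80 across, 10 thick (mm). Origin on the table under its middle.
- spray: Bystander, loose: standing spray can, 54 across, 150 tall (mm). Origin on the table under its middle.
- tub: Bystander, loose: white open tub, 84 across, 60 tall (mm). Origin on the table under its middle.
- collar_ring: Bystander, loose: loose steel ring lying flat, 44 across, 14 tall (mm). Origin on the table under its middle.
- pin_ball: Bystander, loose: spare pin in the rack, same shank and collar as the pivot pin but a 26 ball for a knob; the wrong pin. Origin on its axis at the collar's underside.
- pin_disc: Bystander, loose: spare pin in the rack, same shank and collar but a flat 36 disc for a knob; the wrong pin. Origin on its axis at the collar's underside.
There are look-alikes about, which are no part of the job. What is shaped like the pin but blue or purple is not meant.

How it is judged:
By the outcome, as a careful person would: the job done as asked, in the order asked, and still so for the second after the job is handed in, with the robot touching nothing.
It also fails if it takes over 72 s, if anything falls off the work surface, if the arm or the gripper's body presses on something with over 40 N, if the wrist force passes 120 N, or if a joint passes its speed limit or range.

## Working session

There is one attempt and no reset: what is moved stays moved. The work goes in short steps, Python scripts to look and compute and a tool call to move; the robot and the scene stay as the last step left them, time stands still between calls to the robot, and variables do not carry over. Pictures are saved under pics/ and viewed, at most 10 in all, crops included, and the job is handed in when it is done.

Besides the shell and the picture viewer there is one more tool, called after "Emit:" in YAML: its name, and indented under it one key for each argument. step_arm: Moves the arm, as the interface text tells. Its arguments: {"type":"object","properties":{"offset":{"type":"array"},"rot":{"type":"array"},"hand":{"type":"number"},"grip_force":{"type":"number"}},"required":["offset","rot"]}

```bash
mkdir -p pics; cat > h.py <<'E'
import numpy as np, cv2
from scipy.spatial.transform import Rotation as R
from bench import robot, eyes
def snap(n,save=None):
    c=eyes.camera(n)
    if save: cv2.imwrite('pics/'+save,cv2.cvtColor(c['image'],cv2.COLOR_RGB2BGR))
    return c
def cal(c):
    return R.from_rotvec(c['rvec']).as_matrix(),np.array(c['tvec'])
def px2w(c,u,v,z):
    Rm,t=cal(c); d=Rm.T@np.array([(u-c['cx'])/c['fx'],(v-c['cy'])/c['fy'],1]); o=-Rm.T@t
    return o+d*(z-o[2])/d[2]
def w2px(c,p):
    Rm,t=cal(c); q=Rm@np.array(p)+t
    return np.array([c['fx']*q[0]/q[2]+c['cx'],c['fy']*q[1]/q[2]+c['cy']])
def off(target):
    "tool-axes offset units to world target"
    o=robot.get_obs(); return R.from_rotvec(o['ee_rot']).as_matrix().T@(np.array(target)-o['position'])/0.3
E
python3 - <<'E'
from h import *
import pickle
o=robot.get_obs(); print(o)
cs={}
for n in('scene','top'):
    c=snap(n); cs[n]=c
    print(n,c['fx'],c['rvec'],c['tvec'])
    cv2.imwrite(f'pics/{n}1.png',cv2.resize(c['image'][:,:,::-1],None,fx=1.5,fy=1.5,interpolation=cv2.INTER_CUBIC))
pickle.dump(cs,open('c1.pkl','wb'))
E
```

```text
{'clock': 0.0, 'joint_pos': array([-1.16749841,  0.61591069, -0.01258375,  1.4249024 ,  0.00812746,
        1.10337647, -0.04038201]), 'joint_velocities': array([-0.00152929,  0.00124631,  0.00032598, -0.0004164 ,  0.00300052,
       -0.00039608,  0.00193865]), 'tau': array([ 4.47760681e-05, -4.58926892e+01,  2.09126892e-01, -1.65746301e+01,
       -6.10478385e-02,  2.06710305e-02,  2.48695897e-04]), 'position': array([0.27055141, 0.59020174, 0.23648559]), 'ee_rot': array([-0.66973306, -3.06889651,  0.00393183]), 'ft_force': array([ 0.30330938, -0.04040228,  0.33338865]), 'moment': array([-0.00287731,  0.02897378,  0.00197568]), 'gripper_force': 0.0, 'width': 0.09324659058168318}
scene 415.4194469659061 [ 2.17355053  0.69640734 -0.34283681] [-0.48612336 -0.09969249  1.45849646]
top 453.0632880114109 [ 2.17766279 -2.1983371   0.12650726] [0.01511276 0.54350241 1.19283338]
```

View pics/scene1.png

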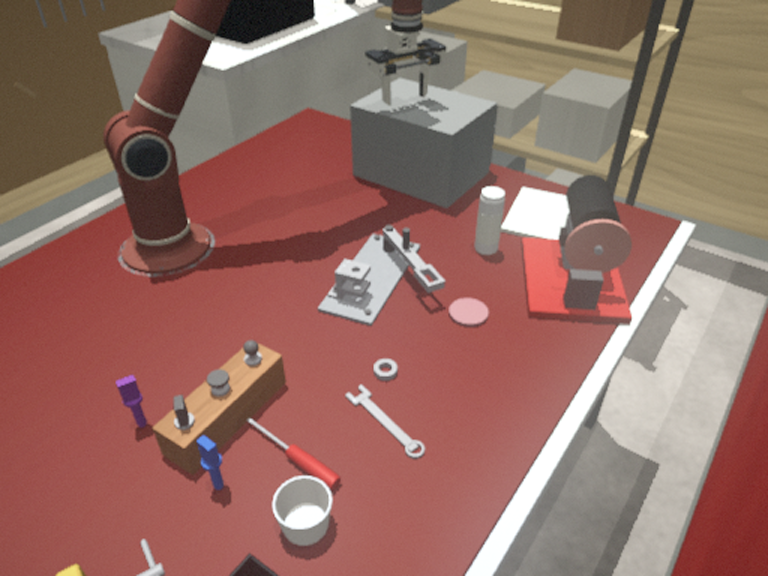

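View pics/top1.png

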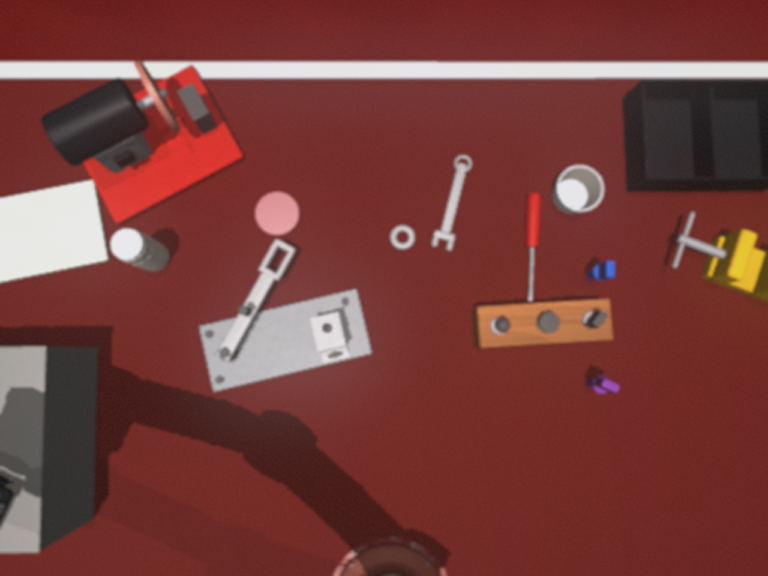

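The top view shows the rack, with ball (502,324), disc (548,321) and a grey paddle pin (595,317). The look-alikes are blue (603,270) and purple (603,384). The clevis hole is at about (327,327), the link eye at (277,258) and the peg at (247,309). I choose the grey paddle in the rack and check it in a close crop.

```bash
python3 - <<'E'
from h import *
import pickle
cs=pickle.load(open('c1.pkl','rb'))
t=cs['top']['image'][:,:,::-1]; s=cs['scene']['image'][:,:,::-1]
a=cv2.resize(t[145:265,125:255],None,fx=6,fy=6*1.0*600/720*0+5,interpolation=cv2.INTER_CUBIC)
a=cv2.resize(t[150:265,125:255],None,fx=5,fy=5,interpolation=cv2.INTER_CUBIC); cv2.imwrite('pics/a.png',a)
b=cv2.resize(t[190:240,310:415],None,fx=7,fy=7,interpolation=cv2.INTER_CUBIC) # 735x350
d=cv2.resize(s[225:320,80:200],None,fx=2.4,fy=2.4,interpolation=cv2.INTER_CUBIC)
o=np.zeros((350+d.shape[0],735,3),np.uint8);o[:350]=b;o[350:,:d.shape[1]]=d
cv2.imwrite('pics/b.png',o);print(a.shape,o.shape)
E
```

```text
(575, 650, 3) (578, 735, 3)
```

View pics/a.png

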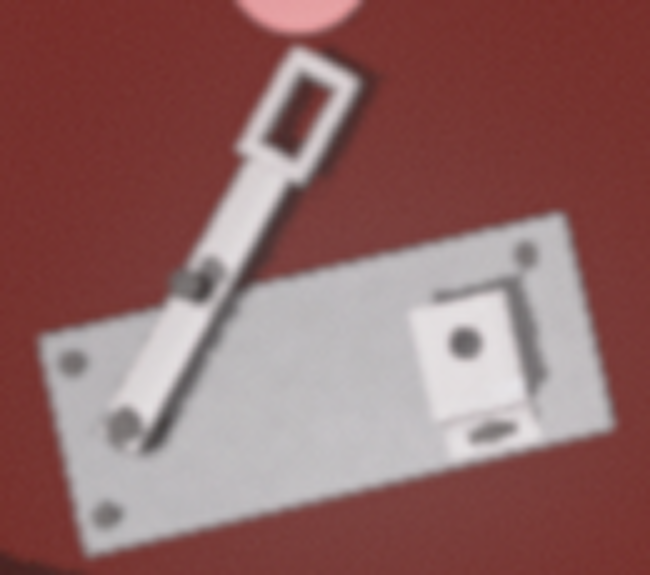

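View pics/b.png

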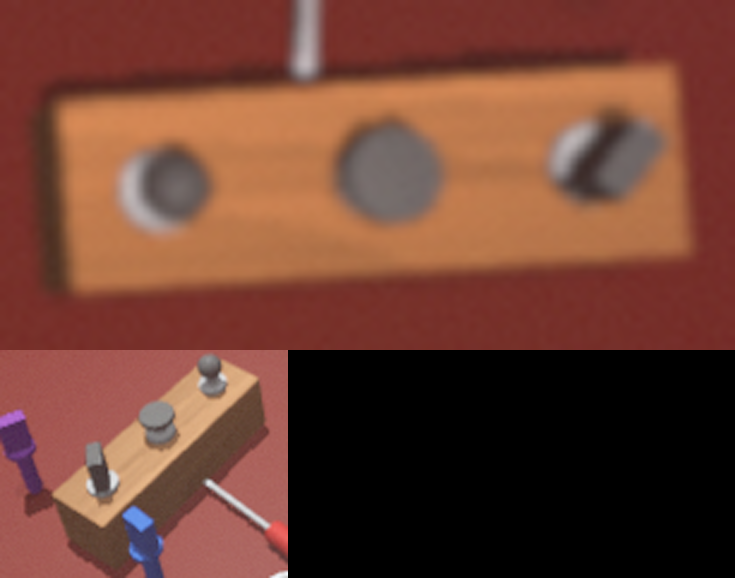

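```bash
python3 - <<'E'
from h import *
import pickle
cs=pickle.load(open('c1.pkl','rb')); c=cs['top']
A=lambda x,y,z: px2w(c,125+(x+.5)/5-.5,150+(y+.5)/5-.5,z)
B=lambda x,y,z: px2w(c,310+(x+.5)/7-.5,190+(y+.5)/7-.5,z)
P=lambda n,p: print(n,np.round(p,4))
co=[A(*p,.01) for p in[(40,337),(565,212),(615,428),(88,556)]]
P('base',co); P('sides',[np.linalg.norm(co[i]-co[i-1]) for i in range(4)])
yv=(co[0]+co[3]-co[1]-co[2]);yv/=np.linalg.norm(yv);xv=np.array([yv[1],-yv[0],0]);P('y',yv);P('x',xv); print(np.degrees(np.arctan2(yv[1],yv[0])))
h=A(465,343,.08);P('hole',h); pv=A(125,428,.07);P('piv',pv); d=pv-h; P('d along y/x',(d@yv,d@xv))
ctr=sum(co)/4; P('ctr rel hole',((ctr-h)@xv,(ctr-h)@yv))
g=A(187,283,.112);P('peg',g);P('r',np.linalg.norm((g-pv)[:2]))
e=A(302,113,.064);P('eye',e);P('r',np.linalg.norm((e-pv)[:2])); q=e-pv; print('ang',np.arctan2(q@xv,-q@yv))
ear=[A(*p,.08) for p in[(410,308),(505,288),(530,405),(438,424)]];P('earc',[((k-h)@xv,(k-h)@yv) for k in ear])
rk=[B(*p,.07) for p in[(55,100),(680,62),(693,257),(72,293)]];P('rack',rk);P('sides',[np.linalg.norm(rk[i]-rk[i-1]) for i in range(4)])
rc=sum(rk)/4; ry=(rk[0]+rk[3]-rk[1]-rk[2]);ry/=np.linalg.norm(ry);P('pin pockets',[rc+s*.08*ry for s in(-1,0,1)])
P('paddle top',B(630,158,.118));P('corners',[B(*p,.118) for p in[(640,115),(665,142),(620,200),(592,185)]])
P('collar',B(588,160,.076))
P('paddle ctr at scene?',w2px(cs['scene'],B(630,158,.118)))
# rims of others
P('tool',R.from_rotvec(robot.get_obs()['ee_rot']).as_matrix())
print(np.round(robot.get_obs()['position'],4))
E
```

```text
base [[0.4872 0.3342 0.01  ]
 [0.5524 0.0517 0.01  ]
 [0.4353 0.0257 0.01  ]
 [0.3703 0.3073 0.01  ]]
sides [0.12   0.2899 0.12   0.289 ]
y [-0.2249  0.9744  0.    ]
x [0.9744 0.2249 0.    ]
102.99465028159152
hole [0.4792 0.1026 0.08  ]
piv [0.4379 0.2763 0.07  ]
d along y/x [ 0.1785 -0.0011]
ctr rel hole [-0.0001  0.0792]
peg [0.5089 0.238  0.112 ]
r 0.0807
eye [0.6001 0.1876 0.064 ]
r 0.1848
ang 0.8434261020897007
earc [[ 0.0239  0.0231]
 [ 0.0225 -0.0262]
 [-0.0384 -0.0249]
 [-0.0368  0.0227]]
rack [[ 0.5142 -0.1551  0.07  ]
 [ 0.5263 -0.389   0.07  ]
 [ 0.4538 -0.3908  0.07  ]
 [ 0.443  -0.1597  0.07  ]]
sides [0.0714 0.2342 0.0725 0.2314]
pin pockets [[ 0.4883 -0.3535  0.07  ]
 [ 0.4843 -0.2736  0.07  ]
 [ 0.4804 -0.1937  0.07  ]]
paddle top [ 0.4884 -0.3518  0.118 ]
corners [[ 0.5037 -0.356   0.118 ]
 [ 0.494  -0.3646  0.118 ]
 [ 0.4735 -0.3477  0.118 ]
 [ 0.479  -0.3378  0.118 ]]
collar [ 0.4898 -0.351   0.076 ]
paddle ctr at scene? [118.6185 268.2967]
tool [[-9.091e-01  4.166e-01 -9.000e-04]
 [ 4.166e-01  9.091e-01 -2.100e-03]
 [-1.000e-04 -2.300e-03 -1.000e+00]]
[0.2706 0.5903 0.2366]
```

```bash
python3 - <<'E'
from h import *
print(off([.509,.238,.2]), off([.509,.238,.095]))
E
```

```text
[-1.21174739 -0.73610512  0.12380422] [-1.21172782 -0.73529715  0.47380328]
```

Emit:
step_arm:
  offset:
    - [-0.95, -0.58, 0]
    - [-0.95, -0.58, 0]
    - [-0.95, -0.58, 0]
    - [-0.95, -0.58, 0]
    - [-0.95, -0.58, 0]
    - [-0.95, -0.58, 0]
    - [-0.95, -0.58, 0]
    - [-0.95, -0.58, 0]
  rot:
    - [0, 0, 0.023]
    - [0, 0, 0.023]
    - [0, 0, 0.023]
    - [0, 0, 0.023]
    - [0, 0, 0.023]
    - [0, 0, 0.023]
    - [0, 0, 0.023]
    - [0, 0, 0.023]
  hand: -0.2

```text
clock: 0.9
position: [0.4614, 0.307, 0.2374]
ee_rot: [0.797, 3.036, -0.006]
ft_force: [-0.7, 1.0, -0.5]
width: 0.0557
gripper_force: 0.0
```

```bash
python3 - <<'E'
from h import *
o=robot.get_obs();print(o['clock'],o['position'],o['width'],o['ft_force']);print(off([.509,.238,.15]), off([.509,.238,.095]));print(R.from_rotvec(o['ee_rot']).as_matrix().round(4))
E
```

```text
0.9 [0.4613966  0.30696703 0.23740981] 0.05568623902303846 [-0.66498718  0.99698321 -0.47134345]
[-0.25003474 -0.12133992  0.29271418] [-0.24932359 -0.12077386  0.47604526]
[[-0.8709  0.4914  0.0019]
 [ 0.4914  0.8709 -0.0046]
 [-0.0039 -0.0031 -1.    ]]
```

Emit:
step_arm:
  offset:
    - [-0.15, -0.08, 0.1]
    - [-0.25, -0.121, 0.2]
    - [-0.25, -0.121, 0.25]
    - [-0.25, -0.121, 0.3]
    - [-0.25, -0.121, 0.38]
    - [-0.25, -0.121, 0.476]
    - [-0.25, -0.121, 0.476]
    - [-0.25, -0.121, 0.476]
  rot:
    - [0, 0, 0]
    - [0, 0, 0]
    - [0, 0, 0]
    - [0, 0, 0]
    - [0, 0, 0]
    - [0, 0, 0]
    - [0, 0, 0]
    - [0, 0, 0]

```text
clock: 1.7
position: [0.5052, 0.2467, 0.0947]
ee_rot: [-0.779, -3.042, 0.001]
ft_force: [-0.6, 0.2, -0.8]
width: 0.0558
gripper_force: 0.0
```

Emit:
step_arm:
  offset:
    - [0, 0, 0]
    - [0, 0, 0]
    - [0, 0, 0]
    - [0, 0, 0]
    - [0, 0, 0]
    - [0, 0, 0]
  rot:
    - [0, 0, 0]
    - [0, 0, 0]
    - [0, 0, 0]
    - [0, 0, 0]
    - [0, 0, 0]
    - [0, 0, 0]
  hand: 0.8
  grip_force: 15

```text
clock: 2.3
position: [0.5049, 0.2443, 0.095]
ee_rot: [-0.781, -3.041, 0.005]
ft_force: [-1.9, -3.3, 4.3]
width: 0.0156
gripper_force: 15.0
```

```bash
cat > arc.py <<'E'
from h import *
import sys
o=robot.get_obs(); Rm=R.from_rotvec(o['ee_rot']).as_matrix(); p=o['position']
pv=np.array([.4379,.2763]); yv=np.array([-.2249,.9744]); xv=np.array([.9744,.2249])
q=p[:2]-pv; a0=np.arctan2(q@xv,-q@yv); r=np.linalg.norm(q); r=.080
print('now',p.round(4),'ang',a0,'r',np.linalg.norm(q),'w',o['width'],'F',o['ft_force'].round(1),o['clock'], 'tooly',np.degrees(np.arctan2(Rm[1,1],Rm[0,1])))
for a in map(float,sys.argv[1:]):
    t=pv+r*(-yv*np.cos(a)+xv*np.sin(a)); d=Rm.T@np.array([*(t-p[:2]),0])/.3
    print(a,d.round(3),'rotz',round((a0-a)/np.pi,3))
E
python3 arc.py .7 .6 .5 .4 .3 .2 .1 .05 0
```

```text
now [0.5049 0.2443 0.095 ] ang 0.8978823994620674 r 0.07422776501561625 w 0.01559800479089962 F [-1.9 -3.3  4.3] 2.3 tooly 61.185821051279866
0.7 [-0.017 -0.052  0.   ] rotz 0.063
0.6 [-0.012 -0.078  0.   ] rotz 0.095
0.5 [-0.004 -0.103  0.   ] rotz 0.127
0.4 [ 0.006 -0.128  0.   ] rotz 0.158
0.3 [ 0.018 -0.151  0.001] rotz 0.19
0.2 [ 0.033 -0.174  0.001] rotz 0.222
0.1 [ 0.05  -0.194  0.001] rotz 0.254
0.05 [ 0.06  -0.204  0.001] rotz 0.27
0.0 [ 0.069 -0.213  0.001] rotz 0.286
```

Emit:
step_arm:
  offset:
    - [0, 0, 0]
    - [0, 0, 0]
    - [-0.02, 0, 0]
    - [-0.02, 0, 0]
    - [-0.02, 0, 0]
  rot:
    - [0, 0, 0]
    - [0, 0, 0]
    - [0, 0, 0]
    - [0, 0, 0]
    - [0, 0, 0]
  hand: 0.3

```text
clock: 2.8
position: [0.5113, 0.2431, 0.0948]
ee_rot: [0.781, 3.043, 0.0]
ft_force: [0.4, -0.2, 0.1]
width: 0.0326
gripper_force: 0.0
```

Emit:
step_arm:
  offset:
    - [0, 0, 0]
    - [0, 0, 0]
    - [0, 0, 0]
    - [0, 0, 0]
  rot:
    - [0, 0, 0]
    - [0, 0, 0]
    - [0, 0, 0]
    - [0, 0, 0]
  hand: 0.8

```text
clock: 3.2
position: [0.5101, 0.2418, 0.0947]
ee_rot: [-0.781, -3.041, 0.004]
ft_force: [-1.7, -3.7, 2.7]
width: 0.0156
gripper_force: 15.0
```

```bash
python3 arc.py .7 .6 .5 .4 .3 .2 .1 .05 0
```

```text
now [0.5101 0.2418 0.0947] ang 0.8981353056811094 r 0.07999329704168937 w 0.015624759636680927 F [-1.7 -3.7  2.7] 3.2 tooly 61.20481310141777
0.7 [ 0.002 -0.053  0.   ] rotz 0.063
0.6 [ 0.007 -0.079  0.   ] rotz 0.095
0.5 [ 0.015 -0.104  0.   ] rotz 0.127
0.4 [ 0.025 -0.129  0.   ] rotz 0.159
0.3 [ 0.038 -0.153  0.   ] rotz 0.19
0.2 [ 0.053 -0.175  0.001] rotz 0.222
0.1 [ 0.07  -0.195  0.001] rotz 0.254
0.05 [ 0.079 -0.205  0.001] rotz 0.27
0.0 [ 0.088 -0.214  0.001] rotz 0.286
```

Emit:
step_arm:
  offset:
    - [0.002, -0.053, 0]
    - [0.007, -0.079, 0]
    - [0.015, -0.104, 0]
    - [0.025, -0.129, 0]
    - [0.038, -0.153, 0]
    - [0.053, -0.175, 0]
    - [0.07, -0.195, 0]
    - [0.07, -0.195, 0]
  rot:
    - [0, 0, 0.04]
    - [0, 0, 0.08]
    - [0, 0, 0.12]
    - [0, 0, 0.15]
    - [0, 0, 0.18]
    - [0, 0, 0.21]
    - [0, 0, 0.235]
    - [0, 0, 0.235]

```text
clock: 4.0
position: [0.4656, 0.2037, 0.0947]
ee_rot: [1.824, 2.555, 0.006]
ft_force: [2.4, 2.8, -6.8]
width: 0.0158
gripper_force: 15.0
```

```bash
python3 arc.py .1 .05 0 -0.012 -.03; python3 -c "
from h import *
c=snap('top','t2.png');print(w2px(c,[.4379,.2763,.07]))
cv2.imwrite('pics/t2c.png',cv2.resize(c['image'][150:265,125:255,::-1],None,fx=5,fy=5,interpolation=cv2.INTER_CUBIC))"
```

```text
now [0.4656 0.2037 0.0947] ang 0.13791576854042953 r 0.07769112252263555 w 0.01579290919430579 F [ 2.4  2.8 -6.8] 4.0 tooly 18.95008884684625
0.1 [-0.008 -0.01  -0.   ] rotz 0.012
0.05 [-0.007 -0.023 -0.   ] rotz 0.028
0.0 [-0.006 -0.036 -0.   ] rotz 0.044
-0.012 [-0.006 -0.04  -0.   ] rotz 0.048
-0.03 [-0.005 -0.044 -0.   ] rotz 0.053
[149.58556225 235.19999813]
```

View pics/t2c.png

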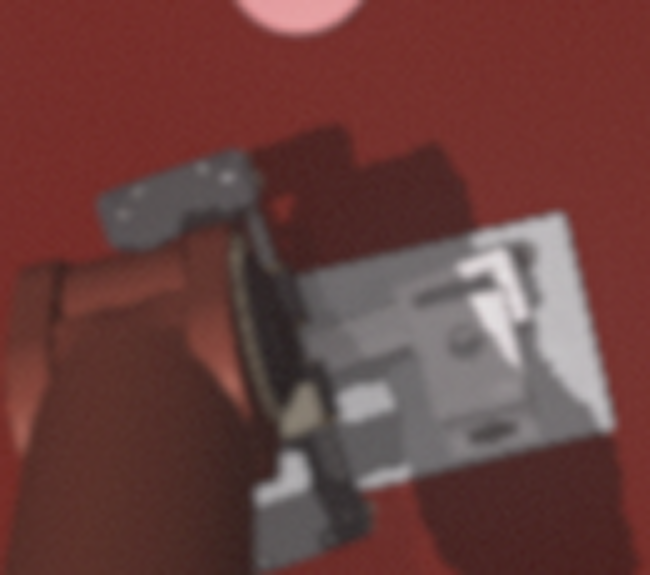

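The eye (around (440,290)) is nearly in between the ears. I ease it to the stop.

Emit:
step_arm:
  offset:
    - [-0.002, -0.01, 0]
    - [-0.003, -0.018, 0]
    - [-0.003, -0.025, 0]
    - [-0.003, -0.03, 0]
    - [-0.003, -0.033, 0]
    - [-0.003, -0.033, 0]
  rot:
    - [0, 0, 0.01]
    - [0, 0, 0.02]
    - [0, 0, 0.03]
    - [0, 0, 0.033]
    - [0, 0, 0.033]
    - [0, 0, 0.033]

```text
clock: 4.65
position: [0.457, 0.201, 0.0948]
ee_rot: [1.951, 2.461, 0.008]
ft_force: [3.6, 6.0, -7.6]
width: 0.0159
gripper_force: 15.0
```

Emit:
step_arm:
  offset:
    - [0, -0.003, 0]
    - [0, -0.006, 0]
    - [0, -0.006, 0]
  rot:
    - [0, 0, 0]
    - [0, 0, 0]
    - [0, 0, 0]

```text
clock: 4.95
position: [0.4555, 0.2005, 0.0947]
ee_rot: [1.951, 2.461, 0.009]
ft_force: [4.9, 4.9, -8.5]
width: 0.0157
gripper_force: 15.0
```

```bash
python3 arc.py 0 -.012
```

```text
now [0.4555 0.2005 0.0947] ang 0.0018937692880951072 r 0.0778409084986804 w 0.01565712276596181 F [ 4.9  4.9 -8.5] 4.95 tooly 13.174632923968769
0.0 [-0.007 -0.001 -0.   ] rotz 0.001
-0.012 [-0.007 -0.004 -0.   ] rotz 0.004
```

Emit:
step_arm:
  offset:
    - [0, -0.003, 0]
    - [0, -0.006, 0]
    - [0, -0.006, 0]
  rot:
    - [0, 0, 0]
    - [0, 0, 0]
    - [0, 0, 0]

```text
clock: 5.25
position: [0.4555, 0.2005, 0.0948]
ee_rot: [1.95, 2.459, 0.013]
ft_force: [6.8, 6.9, -12.2]
width: 0.0157
gripper_force: 15.0
```

Emit:
step_arm:
  offset:
    - [0, -0.003, 0]
    - [0, -0.006, 0]
    - [0, -0.006, 0]
  rot:
    - [0, 0, 0]
    - [0, 0, 0]
    - [0, 0, 0]

```text
clock: 5.55
position: [0.4555, 0.2005, 0.0948]
ee_rot: [1.948, 2.457, 0.018]
ft_force: [10.0, 7.3, -14.9]
width: 0.0158
gripper_force: 15.0
```

Emit:
step_arm:
  offset:
    - [0, 0.006, 0]
    - [0, 0.012, 0]
    - [0, 0.016, 0]
    - [0, 0.019, 0]
    - [0, 0.019, 0]
  rot:
    - [0, 0, 0]
    - [0, 0, 0]
    - [0, 0, 0]
    - [0, 0, 0]
    - [0, 0, 0]

```text
clock: 6.05
position: [0.4556, 0.2005, 0.0948]
ee_rot: [-1.951, -2.46, -0.004]
ft_force: [1.1, 5.2, -4.6]
width: 0.016
gripper_force: 15.0
```

Emit:
step_arm:
  offset:
    - [0, 0.003, 0]
    - [0, 0.006, 0]
    - [0, 0.006, 0]
  rot:
    - [0, 0, 0]
    - [0, 0, 0]
    - [0, 0, 0]

```text
clock: 6.35
position: [0.4556, 0.2005, 0.0948]
ee_rot: [-1.949, -2.459, 0.001]
ft_force: [-2.5, 4.1, -1.3]
width: 0.016
gripper_force: 15.0
```

Emit:
step_arm:
  offset:
    - [0, 0.002, 0]
    - [0, 0.004, 0]
    - [0, 0.004, 0]
  rot:
    - [0, 0, 0]
    - [0, 0, 0]
    - [0, 0, 0]

```text
clock: 6.65
position: [0.4556, 0.2005, 0.0947]
ee_rot: [-1.948, -2.457, 0.004]
ft_force: [-3.6, 4.7, 1.1]
width: 0.0157
gripper_force: 15.0
```

Emit:
step_arm:
  offset:
    - [0, 0.003, 0]
    - [0, 0.006, 0]
    - [0, 0.006, 0]
  rot:
    - [0, 0, 0]
    - [0, 0, 0]
    - [0, 0, 0]

```text
clock: 6.95
position: [0.4564, 0.2006, 0.0947]
ee_rot: [-1.947, -2.457, 0.007]
ft_force: [-5.9, 3.6, 3.0]
width: 0.0156
gripper_force: 15.0
```

```bash
python3 arc.py 0 -.012
```

```text
now [0.4564 0.2006 0.0947] ang 0.012246794635053527 r 0.07793740631073344 w 0.015557252461226807 F [-5.9  3.6  3. ] 6.95 tooly 13.20548735300839
0.0 [-0.007 -0.003  0.   ] rotz 0.004
-0.012 [-0.007 -0.006  0.   ] rotz 0.008
```

Emit:
step_arm:
  offset:
    - [0, -0.004, 0]
    - [0, -0.004, 0]
    - [0, -0.004, 0]
    - [0, -0.004, -0.1]
    - [0, -0.004, -0.25]
    - [0, -0.004, -0.4]
    - [0, -0.004, -0.5]
    - [0, -0.004, -0.5]
  rot:
    - [0, 0, 0]
    - [0, 0, 0]
    - [0, 0, 0]
    - [0, 0, 0]
    - [0, 0, 0]
    - [0, 0, 0]
    - [0, 0, 0]
    - [0, 0, 0]
  hand: 0.2

```text
clock: 7.75
position: [0.4621, 0.1989, 0.2493]
ee_rot: [1.954, 2.454, 0.014]
ft_force: [0.8, -0.5, 0.0]
width: 0.0372
gripper_force: 0.0
```

```bash
python3 - <<'E'
from h import *
print(off([.489,-.352,.24]),off([.489,-.352,.102]),robot.get_obs()['position'],robot.get_obs()['joint_pos'])
E
```

```text
[-1.80995061 -0.32435762  0.0244688 ] [-1.81081609 -0.32901872  0.48444437] [0.46211025 0.19894924 0.24934787] [-0.70222566  0.38475882  0.3541664   1.83927395 -0.16292959  0.93533177
 -0.05019018]
```

Emit:
step_arm:
  offset:
    - [-1, -0.18, 0]
    - [-1, -0.18, 0]
    - [-1, -0.18, 0]
    - [-1, -0.18, 0]
    - [-1, -0.18, 0]
    - [-1, -0.18, 0]
    - [-1, -0.18, 0]
  rot:
    - [0, 0, -0.215]
    - [0, 0, -0.215]
    - [0, 0, -0.215]
    - [0, 0, -0.215]
    - [0, 0, -0.215]
    - [0, 0, -0.215]
    - [0, 0, -0.215]
  hand: -0.1

```text
clock: 8.45
position: [0.4725, -0.1123, 0.2441]
ee_rot: [-1.044, -2.963, 0.006]
ft_force: [0.1, 0.4, 0.8]
width: 0.0513
gripper_force: 0.0
```

```bash
python3 - <<'E'
from h import *
c=snap('top');o=robot.get_obs()
Rm=R.from_rotvec(o['ee_rot']).as_matrix()
print(off([.489,-.352,.2]),off([.489,-.352,.102]),o['position'],o['width'],np.degrees(np.arctan2(Rm[1,1],Rm[0,1])))
E
```

```text
[-0.54146588 -0.5823992   0.15063241] [-0.5408799  -0.58092943  0.47729524] [ 0.47258791 -0.11379718  0.24411169] 0.05163791678109522 51.04584702989689
```

Emit:
step_arm:
  offset:
    - [-0.54, -0.581, 0.05]
    - [-0.54, -0.581, 0.1]
    - [-0.54, -0.581, 0.15]
    - [-0.54, -0.581, 0.15]
    - [-0.54, -0.581, 0.15]
    - [-0.54, -0.581, 0.22]
    - [-0.54, -0.581, 0.22]
    - [-0.54, -0.581, 0.22]
  rot:
    - [0, 0, 0]
    - [0, 0, 0]
    - [0, 0, 0]
    - [0, 0, 0]
    - [0, 0, 0]
    - [0, 0, 0]
    - [0, 0, 0]
    - [0, 0, 0]

```text
clock: 9.3
position: [0.4932, -0.3409, 0.1779]
ee_rot: [-1.027, -2.966, -0.003]
ft_force: [0.6, -0.4, -0.1]
width: 0.0514
gripper_force: 0.0
```

```bash
python3 - <<'E'
from h import *
o=robot.get_obs()
Rm=R.from_rotvec(o['ee_rot']).as_matrix()
print(off([.489,-.352,.102]),o['position'],o['width'],np.degrees(np.arctan2(Rm[1,1],Rm[0,1])))
c=snap('scene');cv2.imwrite('pics/s3.png',cv2.resize(c['image'][190:320,60:220,::-1],None,fx=4.5,fy=4.5,interpolation=cv2.INTER_CUBIC))
E
```

```text
[-0.01252814 -0.03788432  0.25293491] [ 0.49321191 -0.34094032  0.17790181] 0.051378657699078234 51.80310355462252
```

View pics/s3.png

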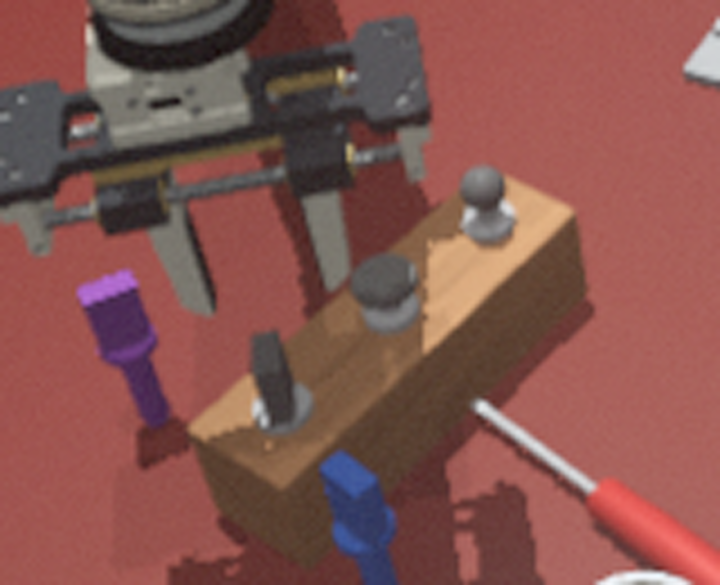

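Paddle pin at (275,380) is clear of the blue (355,510) and purple (120,330) look-alikes; the fingers straddle correctly. I descend.

Emit:
step_arm:
  offset:
    - [-0.0125, -0.038, 0]
    - [-0.0125, -0.038, 0]
    - [-0.0125, -0.038, 0]
    - [-0.0125, -0.038, 0]
  rot:
    - [0, 0, 0]
    - [0, 0, 0]
    - [0, 0, 0]
    - [0, 0, 0]

```text
clock: 9.75
position: [0.4891, -0.3539, 0.1793]
ee_rot: [1.03, 2.967, 0.0]
ft_force: [-0.1, -0.2, -0.2]
width: 0.0515
gripper_force: 0.0
```

```bash
python3 - <<'E'
from h import *
o=robot.get_obs()
print(off([.489,-.352,.103]),o['position'],o['joint_velocities'].round(3),o['ft_force'])
E
```

```text
[0.00445224 0.00476297 0.25437412] [ 0.4891143  -0.35393841  0.1793126 ] [-0.001  0.005 -0.004  0.002  0.003 -0.001  0.   ] [-0.08824507 -0.21719402 -0.23657607]
```

Emit:
step_arm:
  offset:
    - [0.004, 0.005, 0.06]
    - [0.004, 0.005, 0.12]
    - [0.004, 0.005, 0.18]
    - [0.004, 0.005, 0.23]
    - [0.004, 0.005, 0.253]
    - [0.004, 0.005, 0.253]
    - [0.004, 0.005, 0.253]
  rot:
    - [0, 0, 0]
    - [0, 0, 0]
    - [0, 0, 0]
    - [0, 0, 0]
    - [0, 0, 0]
    - [0, 0, 0]
    - [0, 0, 0]

```text
clock: 10.45
position: [0.4893, -0.3525, 0.1036]
ee_rot: [1.03, 2.967, -0.001]
ft_force: [0.6, 0.2, -0.4]
width: 0.0513
gripper_force: 0.0
```

Emit:
step_arm:
  offset:
    - [0, 0, 0]
    - [0, 0, 0]
    - [0, 0, 0]
    - [0, 0, 0]
    - [0, 0, 0]
    - [0, 0, 0]
  rot:
    - [0, 0, 0]
    - [0, 0, 0]
    - [0, 0, 0]
    - [0, 0, 0]
    - [0, 0, 0]
    - [0, 0, 0]
  hand: 0.9
  grip_force: 30

```text
clock: 11.05
position: [0.489, -0.3522, 0.1031]
ee_rot: [1.031, 2.968, -0.0]
ft_force: [-0.1, 0.4, 1.5]
width: 0.0139
gripper_force: 30.0
```

```bash
python3 - <<'E'
from h import *
o=robot.get_obs()
Rm=R.from_rotvec(o['ee_rot']).as_matrix()
print(o['position'],o['ft_force'],o['moment'],o['width'],Rm.round(4),np.degrees(np.arctan2(Rm[1,1],Rm[0,1])))
E
```

```text
[ 0.48897258 -0.35222436  0.10307519] [-0.05726748  0.37303923  1.52616031] [0.03697991 0.05665177 0.00324486] 0.013928729157169523 [[-7.847e-01  6.198e-01  1.000e-04]
 [ 6.198e-01  7.847e-01 -1.000e-04]
 [-1.000e-04  0.000e+00 -1.000e+00]] 51.69734790941678
```

Emit:
step_arm:
  offset:
    - [0, 0, -0.03]
    - [0, 0, -0.1]
    - [0, 0, -0.2]
    - [0, 0, -0.33]
    - [0, 0, -0.45]
    - [0, 0, -0.45]
    - [0, 0, -0.45]
  rot:
    - [0, 0, 0]
    - [0, 0, 0]
    - [0, 0, 0]
    - [0, 0, 0]
    - [0, 0, 0]
    - [0, 0, 0]
    - [0, 0, 0]

```text
clock: 11.75
position: [0.4887, -0.352, 0.2384]
ee_rot: [1.031, 2.967, -0.0]
ft_force: [-0.2, -0.8, -2.3]
width: 0.0141
gripper_force: 30.0
```

```bash
python3 - <<'E'
from h import *
o=robot.get_obs()
print(off([.479,.1025,.20]),o['position'],o['ft_force'],o['moment'],o['width'])
E
```

```text
[0.96462944 1.16885176 0.12780254] [ 0.48871728 -0.35203602  0.23844202] [-0.19112244 -0.79002978 -2.33346909] [-0.03007725  0.04266177 -0.01090898] 0.014116811446132894
```

Emit:
step_arm:
  offset:
    - [0.76, 0.92, 0]
    - [0.76, 0.92, 0]
    - [0.76, 0.92, 0]
    - [0.76, 0.92, 0]
    - [0.76, 0.92, 0]
    - [0.76, 0.92, 0]
    - [0.76, 0.92, 0]
    - [0.76, 0.92, 0]
  rot:
    - [0, 0, 0.215]
    - [0, 0, 0.215]
    - [0, 0, 0.215]
    - [0, 0, 0.215]
    - [0, 0, 0.215]
    - [0, 0, 0.215]
    - [0, 0, 0.215]
    - [0, 0, 0.215]

```text
clock: 12.55
position: [0.479, 0.0141, 0.2356]
ee_rot: [-1.936, -2.465, 0.001]
ft_force: [-0.9, -0.8, -2.1]
width: 0.014
gripper_force: 30.0
```

Emit:
step_arm:
  offset:
    - [0, 0, 0]
    - [0, 0, 0]
    - [0, 0, 0]
  rot:
    - [0, 0, 0]
    - [0, 0, 0]
    - [0, 0, 0]

```text
clock: 12.85
position: [0.4807, 0.0033, 0.2375]
ee_rot: [1.961, 2.455, -0.003]
ft_force: [-0.2, -0.7, -2.5]
width: 0.0137
gripper_force: 30.0
```

```bash
python3 - <<'E'
from h import *
o=robot.get_obs()
print(off([.479,.1025,.20]),o['position'],o['ft_force'],o['moment'],o['width'],R.from_rotvec(o['ee_rot']).as_matrix().round(4))
E
```

```text
[0.32397459 0.06768988 0.12465601] [0.48070958 0.00327629 0.23753645] [-0.16809876 -0.69337119 -2.45293472] [-0.13113473  0.00480804 -0.00588559] 0.01374461232866879 [[-0.2209  0.9753 -0.0011]
 [ 0.9753  0.2209 -0.0014]
 [-0.0011 -0.0014 -1.    ]]
```

Emit:
step_arm:
  offset:
    - [0.15, 0.03, 0.03]
    - [0.28, 0.06, 0.08]
    - [0.324, 0.068, 0.12]
    - [0.324, 0.068, 0.14]
    - [0.324, 0.068, 0.14]
    - [0.324, 0.068, 0.14]
    - [0.324, 0.068, 0.14]
  rot:
    - [0, 0, 0]
    - [0, 0, 0]
    - [0, 0, 0]
    - [0, 0, 0]
    - [0, 0, 0]
    - [0, 0, 0]
    - [0, 0, 0]

```text
clock: 13.55
position: [0.4798, 0.1028, 0.1967]
ee_rot: [1.959, 2.454, 0.001]
ft_force: [0.6, 0.2, -1.5]
width: 0.0138
gripper_force: 30.0
```

```bash
python3 - <<'E'
from h import *
o=robot.get_obs()
print(off([.479,.1025,.195]),o['position'],R.from_rotvec(o['ee_rot']).as_matrix()[2].round(4))
c=snap('scene');p=o['position'];import pickle;pickle.dump(c,open('c4.pkl','wb'))
f=lambda q:((w2px(c,q)-[200,130]+.5)*7).round(0)
print('tip',f(p-[0,0,.095]),'collar',f(p-[0,0,.033]),'hole',f([.4792,.1026,.08]))
cv2.imwrite('pics/s4.png',cv2.resize(c['image'][130:215,200:310,::-1],None,fx=7,fy=7,interpolation=cv2.INTER_CUBIC))
E
```

```text
[-0.00052945 -0.00283496  0.00559226] [0.47979171 0.10284389 0.19667872] [-9.0e-04  1.4e-03 -1.0e+00]
tip [263. 312.] collar [258. 192.] hole [263. 352.]
```

View pics/s4.png

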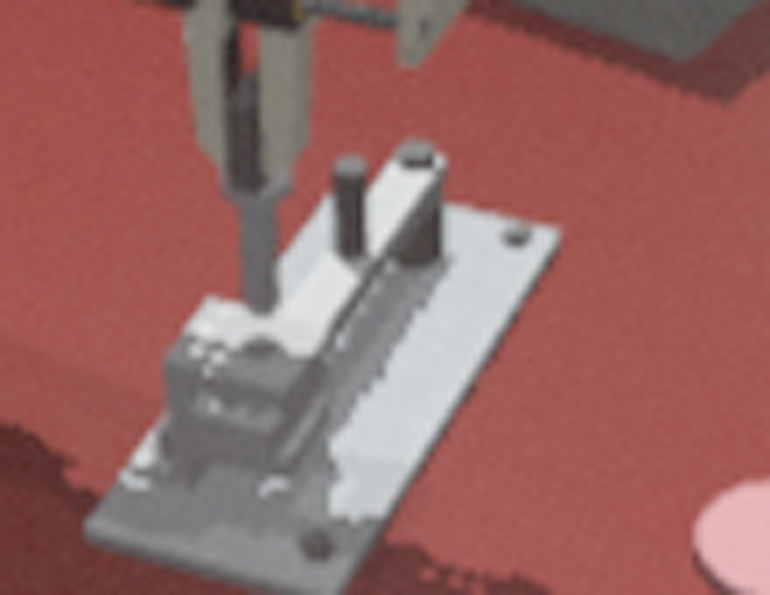

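The pin nose is at (262,307) and the hole at (262,348); the reprojections agree and the link eye is in the slot. I descend gently.

Emit:
step_arm:
  offset:
    - [-0.0005, -0.003, 0.02]
    - [-0.0005, -0.003, 0.04]
    - [-0.0005, -0.003, 0.055]
    - [-0.0005, -0.003, 0.06]
    - [-0.0005, -0.003, 0.065]
    - [-0.0005, -0.003, 0.065]
    - [-0.0005, -0.003, 0.065]
  rot:
    - [0, 0, 0]
    - [0, 0, 0]
    - [0, 0, 0]
    - [0, 0, 0]
    - [0, 0, 0]
    - [0, 0, 0]
    - [0, 0, 0]

```text
clock: 14.3
position: [0.4783, 0.1047, 0.1765]
ee_rot: [1.956, 2.459, 0.0]
ft_force: [-0.6, -0.3, -1.9]
width: 0.0138
gripper_force: 30.0
```

Emit:
step_arm:
  offset:
    - [0, 0, 0.003]
    - [0, 0, 0.006]
    - [0, 0, 0.009]
    - [0, 0, 0.012]
    - [0, 0, 0.012]
  rot:
    - [0, 0, 0]
    - [0, 0, 0]
    - [0, 0, 0]
    - [0, 0, 0]
    - [0, 0, 0]

```text
clock: 14.8
position: [0.4784, 0.1044, 0.1728]
ee_rot: [1.956, 2.458, -0.0]
ft_force: [-0.3, -1.0, -2.6]
width: 0.0141
gripper_force: 30.0
```

Emit:
step_arm:
  offset:
    - [-0.003, 0, 0]
    - [-0.005, 0, 0.004]
    - [-0.005, 0, 0.008]
    - [-0.005, 0, 0.012]
    - [-0.005, 0, 0.012]
  rot:
    - [0, 0, 0]
    - [0, 0, 0]
    - [0, 0, 0]
    - [0, 0, 0]
    - [0, 0, 0]

```text
clock: 15.3
position: [0.4786, 0.1032, 0.1691]
ee_rot: [-1.956, -2.459, 0.0]
ft_force: [-0.1, 0.9, -2.0]
width: 0.0139
gripper_force: 30.0
```

Emit:
step_arm:
  offset:
    - [0, 0, 0.004]
    - [0, 0, 0.008]
    - [0, 0, 0.012]
    - [0, 0, 0.012]
  rot:
    - [0, 0, 0]
    - [0, 0, 0]
    - [0, 0, 0]
    - [0, 0, 0]

```text
clock: 15.7
position: [0.4786, 0.1031, 0.1655]
ee_rot: [1.956, 2.459, -0.0]
ft_force: [0.7, -1.0, -1.4]
width: 0.0138
gripper_force: 30.0
```

Emit:
step_arm:
  offset:
    - [0, 0, 0.006]
    - [0, 0, 0.012]
    - [0, 0, 0.018]
    - [0, 0, 0.024]
    - [0, 0, 0.024]
  rot:
    - [0, 0, 0]
    - [0, 0, 0]
    - [0, 0, 0]
    - [0, 0, 0]
    - [0, 0, 0]

```text
clock: 16.2
position: [0.4786, 0.1031, 0.1582]
ee_rot: [-1.956, -2.458, 0.0]
ft_force: [0.6, -0.6, -1.3]
width: 0.0136
gripper_force: 30.0
```

Emit:
step_arm:
  offset:
    - [0, 0, 0.005]
    - [0, 0, 0.01]
    - [0, 0, 0.015]
    - [0, 0, 0.02]
    - [0, 0, 0.02]
  rot:
    - [0, 0, 0]
    - [0, 0, 0]
    - [0, 0, 0]
    - [0, 0, 0]
    - [0, 0, 0]

```text
clock: 16.7
position: [0.4786, 0.1031, 0.1523]
ee_rot: [1.956, 2.459, -0.0]
ft_force: [0.6, -0.3, -2.4]
width: 0.0141
gripper_force: 30.0
```

Emit:
step_arm:
  offset:
    - [0, 0, 0.008]
    - [0, 0, 0.016]
    - [0, 0, 0.024]
    - [0, 0, 0.032]
    - [0, 0, 0.04]
    - [0, 0, 0.04]
  rot:
    - [0, 0, 0]
    - [0, 0, 0]
    - [0, 0, 0]
    - [0, 0, 0]
    - [0, 0, 0]
    - [0, 0, 0]

```text
clock: 17.3
position: [0.4786, 0.1031, 0.1401]
ee_rot: [-1.956, -2.458, 0.001]
ft_force: [1.4, -1.3, -2.9]
width: 0.0141
gripper_force: 30.0
```

Emit:
step_arm:
  offset:
    - [0, 0, 0.006]
    - [0, 0, 0.012]
    - [0, 0, 0.018]
    - [0, 0, 0.024]
    - [0, 0, 0.024]
  rot:
    - [0, 0, 0]
    - [0, 0, 0]
    - [0, 0, 0]
    - [0, 0, 0]
    - [0, 0, 0]

```text
clock: 17.8
position: [0.4785, 0.1031, 0.133]
ee_rot: [-1.956, -2.459, 0.0]
ft_force: [1.2, -1.1, -3.1]
width: 0.0141
gripper_force: 30.0
```

Emit:
step_arm:
  offset:
    - [0, 0, 0.008]
    - [0, 0, 0.016]
    - [0, 0, 0.024]
    - [0, 0, 0.032]
    - [0, 0, 0.04]
    - [0, 0, 0.048]
    - [0, 0, 0.054]
    - [0, 0, 0.054]
  rot:
    - [0, 0, 0]
    - [0, 0, 0]
    - [0, 0, 0]
    - [0, 0, 0]
    - [0, 0, 0]
    - [0, 0, 0]
    - [0, 0, 0]
    - [0, 0, 0]

```text
clock: 18.6
position: [0.4786, 0.1031, 0.1167]
ee_rot: [1.956, 2.459, -0.001]
ft_force: [1.3, -0.8, -2.2]
width: 0.014
gripper_force: 30.0
```

Emit:
step_arm:
  offset:
    - [0, 0, 0.003]
    - [0, 0, 0.006]
    - [0, 0, 0.008]
    - [0, 0, 0.008]
  rot:
    - [0, 0, 0]
    - [0, 0, 0]
    - [0, 0, 0]
    - [0, 0, 0]

```text
clock: 19.0
position: [0.4786, 0.1032, 0.1146]
ee_rot: [1.956, 2.458, -0.0]
ft_force: [1.0, -0.7, -2.5]
width: 0.014
gripper_force: 30.0
```

Emit:
step_arm:
  offset:
    - [0, 0, 0.002]
    - [0, 0, 0.004]
    - [0, 0, 0.004]
  rot:
    - [0, 0, 0]
    - [0, 0, 0]
    - [0, 0, 0]

```text
clock: 19.3
position: [0.4786, 0.1031, 0.1134]
ee_rot: [1.956, 2.459, -0.0]
ft_force: [1.2, -1.5, -2.0]
width: 0.0135
gripper_force: 30.0
```

Emit:
step_arm:
  offset:
    - [0, 0, 0.002]
    - [0, 0, 0.004]
    - [0, 0, 0.004]
  rot:
    - [0, 0, 0]
    - [0, 0, 0]
    - [0, 0, 0]

```text
clock: 19.6
position: [0.4787, 0.1031, 0.113]
ee_rot: [-1.956, -2.458, -0.001]
ft_force: [-0.6, -1.2, 5.3]
width: 0.014
gripper_force: 30.0
```

Emit:
step_arm:
  offset:
    - [0, 0, 0.002]
    - [0, 0, 0.003]
    - [0, 0, 0.003]
  rot:
    - [0, 0, 0]
    - [0, 0, 0]
    - [0, 0, 0]

```text
clock: 19.9
position: [0.4787, 0.1031, 0.1129]
ee_rot: [-1.956, -2.458, -0.002]
ft_force: [-1.3, -1.7, 12.8]
width: 0.0139
gripper_force: 30.0
```

The collar is seated: z stopped at 0.113 as expected, with 13 N. I release and retreat.

Emit:
step_arm:
  offset:
    - [0, 0, -0.003]
    - [0, 0, -0.003]
    - [0, 0, -0.003]
    - [0, 0, -0.003]
    - [0, 0, -0.003]
    - [0, 0, -0.003]
  rot:
    - [0, 0, 0]
    - [0, 0, 0]
    - [0, 0, 0]
    - [0, 0, 0]
    - [0, 0, 0]
    - [0, 0, 0]
  hand: 0.1

```text
clock: 20.5
position: [0.4785, 0.1032, 0.1121]
ee_rot: [-1.956, -2.458, 0.001]
ft_force: [0.2, 0.3, -0.7]
width: 0.0417
gripper_force: 0.0
```

Emit:
step_arm:
  offset:
    - [0, 0, -0.04]
    - [0, 0, -0.1]
    - [0, 0, -0.2]
    - [0, 0, -0.35]
    - [-0.3, 0, -0.5]
    - [-0.6, 0, -0.5]
    - [-0.6, 0, -0.5]
    - [-0.6, 0, -0.5]
  rot:
    - [0, 0, 0]
    - [0, 0, 0]
    - [0, 0, 0]
    - [0, 0, 0]
    - [0, 0, 0]
    - [0, 0, 0]
    - [0, 0, 0]
    - [0, 0, 0]

```text
clock: 21.3
position: [0.5193, -0.0759, 0.2643]
ee_rot: [1.958, 2.453, 0.001]
ft_force: [1.0, 0.0, 0.4]
width: 0.042
gripper_force: 0.0
```

```bash
python3 - <<'E'
from h import *
o=robot.get_obs()
print(o['position'],o['ft_force'])
c=snap('scene')
cv2.imwrite('pics/s5.png',cv2.resize(c['image'][130:330,60:310,::-1],None,fx=3,fy=3,interpolation=cv2.INTER_CUBIC))
E
```

```text
[ 0.5192729  -0.07589185  0.26429524] [0.96810284 0.0327262  0.36927813]
```

View pics/s5.png

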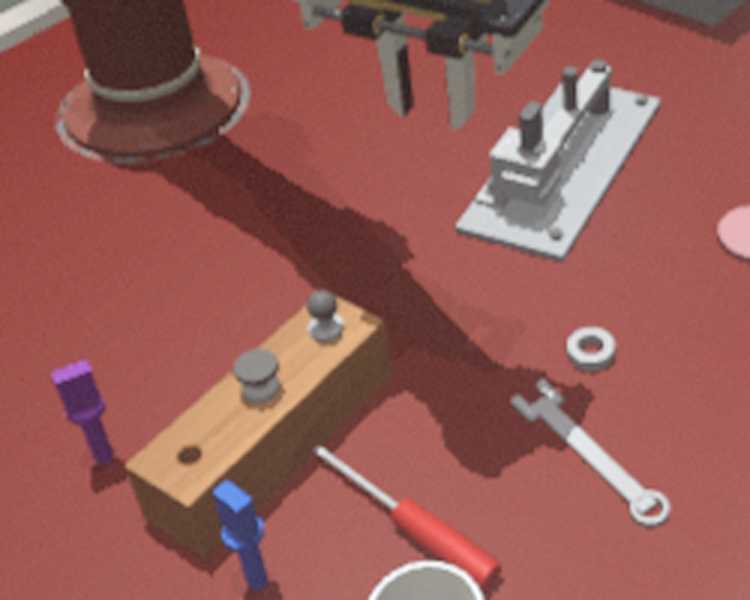

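The pin stands seated in the clevis at (530,130), its pocket is empty at (190,455), and everything else is where it was.

```bash
python3 -c "
from bench import robot
print(robot.hand_in())"
```

```text
the job is handed in; nothing more can be done
None
```

The link is swung in and the paddle pin is threaded through both ears and the eye with its collar home on the upper ear; I let go, nothing else appears to have moved, and the job was handed in at about 21 s.

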